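Nest the travel cups into their leather case

ROBOT

A 6-joint arm with a two-finger parallel gripper is mounted at the origin on a cart in front of the work surface, level with it; the furniture and walls round the work are solid. World frame = base frame: x ahead of the robot, y to its left, z up, the work surface at z = 0. Lengths are in m, angles in rad, forces in N, time in s.
With the tool pointing down it reaches from about 0.35 to 0.975 m from the base axis. Payload 17.4 kg.
Tool frame: the origin (TCP) lies on the centre line of the jaws, within the pads' length; the fingertips stand 8 mm ahead of it and the grasp point (between the pads) lies 11 mm behind it (env.tips_ahead is the distance from the TCP to the fingertips, in m); z points along the fingers, x is the direction in which the jaws open and shut, and the axes are right-handed (so a half turn about z gives the same grasp; the last joint's range is limited). The gripper opens to 85 mm and grips with 20 to 120 N. Pads are 22 mm wide; open, the fingers measure 114 mm over their backs; the gripper's body (76 mm by 85 mm) begins 54 mm behind the grasp point. The pads swing forward as they close: fully open they stand 13 mm farther back than shut.
Start: joints at [-1.22, 0.116, 1.442, -0, 1.584, -0.038], TCP at [0.256, -0.625, 0.239] pointing down, gripper open.
Joint ranges: [-2.83, 2.83], [-0.83, 2.19], [0.07, 2.5], [-1.14, 4.28], [0.01, 3], [-2.97, 2.97]. Speed limits (rad/s): [1.89, 1.89, 2.22, 3.14, 3.14, 3.14].

INTERFACE

Orientations are given as a unit quaternion [x, y, z, w].
In Python, from station import env, optics, job gives the robot as it stands. The module is installed in compiled form; this text tells all that it offers.
- The arm moves only by the tool drive_tool, never from a script. Its argument "steps" is a list of rows, each an object of numbers: "claw": the closure in counts, from 0 (fully open) to 255 (shut); "x", "y", "z": the shift along the world's x, y, z in m; "roll": the turn about the world's z in degrees. A call has 1 to 20 rows; each row shifts and turns the commanded pose from where the row before left it; what a row does not reach is not made up. A row lasts 1/8 s, in which the tool goes at most 62.5 mm and 10.7 degrees, less where a joint would pass 70% of its speed; a pose out of reach is approached as far as the arm can. A call with a gripper value outside its range is refused whole. The fingers move at their own pace and stop on an object; "newtons" is the grip in N (left out, the last holds). Time passes only in rows, so rows that do not move let the fingers close. It gives the time, the measured TCP pose, the force and the opening at its end, in the units of the state.
- env.get_obs(): the state, without advancing time (a new reading comes with each control period).
- optics.capture(name): name is "side" or "top"; returns the picture (400x640x3 uint8, blue, green, red); there is no depth.
- optics.camera_model(name): a dict with "mtx" (3x3 intrinsics, pixels), "dist" ([k1, k2, p1, p2, k3] as OpenCV has them; the pictures are not rectified), "rvec" (rotation vector, rad) and "tvec" (3), from world to camera coordinates, as OpenCV has them. Camera axes: x right, y down, z forward; pixel columns grow to the right and rows downward; lengths in m; the calibration is good to about 2 mm. A picture is of the moment at which its call begins. camera_model takes no time and is no camera call.
- job.job_done(): hands the job in, once; it reports no verdict.
The state is a dict: "clock": time; "qpos": joint angles; "dq": joint speeds; "effort": joint torques, N m; "tcp_pos": TCP position; "orientation": TCP orientation; "contact_force": force on the tool from outside, world axes, zero at the start; "torque": the same for the moment, N m; "width": opening from 0.0 (shut) to 1.0 (fully open).
Only numpy, scipy, OpenCV 4.12 (cv2) and the standard library are available. Lean on these libraries where they do the work, as an engineer would, in place of code of your own. Each camera call takes 0.05 s, during which the arm holds its last target. There are 200 camera calls.

TASK

The stitched leather case on the sloping stand is finished: fit its set of three steel cups. Nest the cups in it by size, mouths up, the large one in the case, the medium one in that and the small one innermost. The cups grip one another, so press each down until it sits on the floor beneath it and the three rims are level; don't ram them, and leave the spool, the wax cake and the round tin among the cups where they are.

Things in the scene. Friction and masses are not known exactly. Their poses are not given: they have to be found in the camera images.
- stand: Wooden sloping stand, fixed to the bench: base board 150 x 150 mm, on it a light board 128 x 136 mm that rises away from the robot at 30 degrees (top edge about 90 mm high), with a dark collar that holds the case. Origin: on the bench under the stand, z up, +x towards the raised end.
- case: Stiff round brown leather case, fixed in the stand's collar, open at the top, 80 mm outside, 71 mm inside diameter, 50 mm deep inside. Origin: centre of its inner floor. Its z axis points out of the mouth: 30 degrees from vertical, leaning to the stand's -x side (towards the robot, turned by the stand's yaw); mouth rim at z = 50 mm. Its y axis is level.
- cup_large: Large steel cup, loose: outside diameter 66 mm at the foot, 68 at the rim, 64 mm high, wall 2, floor 4, about 0.18 kg. Origin: centre of its underside; z along its axis to the mouth. Home in the case, its rim stands 14 mm out of it. Three sprung tongues inside, 23 mm below the rim, grip the medium cup: pushing it past them takes 5 to 10 N and it does not slide home by itself.
- cup_medium: Medium steel cup of the same shape, loose: outside diameter 58.8 mm at the foot, 60.8 at the rim, 60 mm high, wall 2, floor 4, about 0.16 kg. Origin: centre of its underside; z to the mouth. Fits in the large cup with about 1.5 mm all round and rests on its floor, rims level. Three sprung tongues 23 mm below its rim grip the small cup likewise.
- cup_small: Small steel cup of the same shape, no tongues, loose on the bench: 51.6 mm outside diameter at the foot, 53.6 mm at the rim, 56 mm high, wall 2 mm (47.6 mm inside at the floor), floor 4 mm, about 0.10 kg. Origin: centre of its underside; z to the mouth. Fits in the medium cup and rests on its floor, rims level.
- thread_spool: Round spool of waxed thread lying flat among the cups, 54 x 48 x 20 mm, loose; a bystander. Origin: centre of its underside.
- wax_cake: Round cake of beeswax, 49 mm across, 18 mm high, loose; a bystander. Origin: centre of its underside.
- round_tin: Small round closed tin, 55 mm across, 26 mm high, loose; a bystander. Origin: centre of its underside.
Things that resemble listed ones, but are neither listed nor needed, are in the scene too. What is shaped like the cup_small but blue is not meant.

How it is judged:
By the outcome, as a careful person would: the job done as asked, in the order asked, and still so for the second after the job is handed in, with the robot touching nothing.
It also fails if it takes over 72 s, if anything falls off the work surface, if the arm or the gripper's body presses on something with over 40 N, if the wrist force passes 120 N, or if a joint passes its speed limit or range.

## Working session

There is one attempt and no reset: what is moved stays moved. The work goes in short steps, Python scripts to look and compute and a tool call to move; the robot and the scene stay as the last step left them, time stands still between calls to the robot, and variables do not carry over. Pictures are saved under pics/ and viewed, about 8 in all and at most 12, crops included, and the job is handed in when it is done.

Besides the shell and the picture viewer there is one more tool, called after "Emit:" as name(argument=value, ...) on one line, values as JSON. drive_tool: Moves the arm, as the interface text tells. Its arguments: {"type":"object","properties":{"steps":{"type":"array"},"newtons":{"type":"number"}},"required":["steps"]}

```bash
mkdir -p pics; python3 - <<'E'
from station import env,optics
import cv2
for n in("top","side"):
    cv2.imwrite(f"pics/{n}0.png",optics.capture(n)); m=optics.camera_model(n); print(n,m)
print(env.get_obs(),env.tips_ahead)
E
```

```text
top {'mtx': array([[449.01618303,   0.        , 318.35141819],
       [  0.        , 449.01618303, 206.04316902],
       [  0.        ,   0.        ,   1.        ]]), 'dist': array([-0.00357141,  0.        ,  0.        ,  0.        ,  0.        ]), 'rvec': array([ 2.14845488, -2.18274924,  0.10807656]), 'tvec': array([-0.15489564,  0.56382285,  1.07262053])}
side {'mtx': array([[375.18828604,   0.        , 319.43615688],
       [  0.        , 375.18828604, 203.36553325],
       [  0.        ,   0.        ,   1.        ]]), 'dist': array([-0.01990545,  0.        ,  0.        ,  0.        ,  0.        ]), 'rvec': array([2.19458351, 0.00854383, 0.02797906]), 'tvec': array([-0.54768697, -0.04482367,  1.04560361])}
{'clock': 0.1, 'qpos': array([-1.21979048e+00,  1.16436577e-01,  1.44219858e+00,  1.75213758e-05,
        1.58397386e+00, -3.77977368e-02]), 'dq': array([-0.0006965 , -0.00163872,  0.00027778,  0.00037875,  0.00109806,
        0.00032948]), 'effort': array([ 2.48932680e-03, -7.33658767e+01, -6.33787465e+01, -1.80129746e-04,
        5.19606139e-03,  1.65867895e-06]), 'tcp_pos': array([ 0.2558244 , -0.62447537,  0.23863688]), 'orientation': array([ 8.30385878e-01, -5.57188509e-01, -4.05833925e-04, -3.05982276e-04]), 'contact_force': array([-0.61131298,  0.22186632, -1.38212892]), 'torque': array([ 0.00072257, -0.04176499,  0.02635215]), 'width': 1.0029912556433622} 0.008
```

View pics/top0.png

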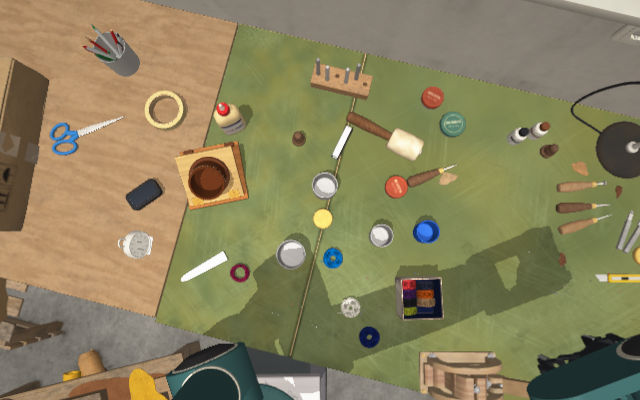

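View pics/side0.png

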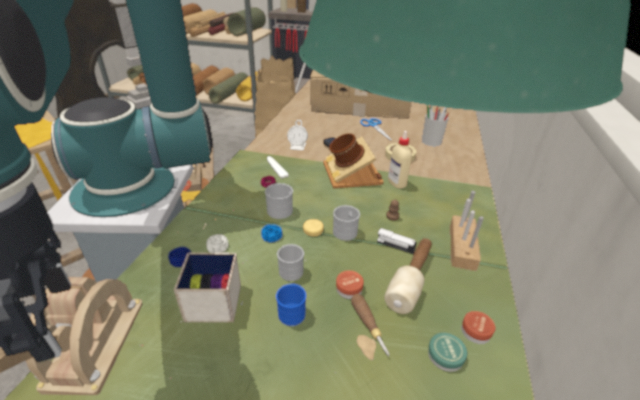

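```bash
cat > h.py <<'E'
import cv2,numpy as np
from station import env,optics
def cam(n):
    m=optics.camera_model(n);R=cv2.Rodrigues(m["rvec"])[0];return m,R,-R.T@m["tvec"]
def ray(n,px):
    m,R,C=cam(n);u=cv2.undistortPoints(np.float64(px).reshape(-1,1,2),m["mtx"],m["dist"])[:,0]
    return C,np.c_[u,np.ones(len(u))]@R
def plane(n,px,z):
    C,d=ray(n,px);return (C+d*((z-C[2])/d[:,2])[:,None])
def proj(n,P):
    m,_,_=cam(n);return cv2.projectPoints(np.float64(P).reshape(-1,1,3),m["rvec"],m["tvec"],m["mtx"],m["dist"])[0][:,0]
def circ(p):
    A=np.c_[2*p[:,:2],np.ones(len(p))];s=np.linalg.lstsq(A,(p[:,:2]**2).sum(1),rcond=None)[0]
    return s[:2],np.sqrt(s[2]+s[0]**2+s[1]**2)
E
python3 - <<'E'
from h import *
im=cv2.imread("pics/top0.png");hsv=cv2.cvtColor(im,cv2.COLOR_BGR2HSV)
print("cams",cam("top")[2],cam("side")[2])
for nm,c,h in(("L",(291,254),.064),("M",(325,185),.060),("S",(381,235),.056)):
    m=np.zeros(im.shape[:2],np.uint8);cv2.circle(m,c,20,255,-1)
    k=cv2.bitwise_and(m,((hsv[...,1]<60)*255).astype(np.uint8))
    k=cv2.morphologyEx(k,cv2.MORPH_OPEN,np.ones((3,3)))
    ct=max(cv2.findContours(k,0,1)[0],key=cv2.contourArea)
    p=plane("top",cv2.convexHull(ct)[:,0],h);ce,r=circ(p)
    (a,b),r2=cv2.minEnclosingCircle(np.float32(p[:,:2]*1000))
    print(nm,ce.round(4),r.round(4),(a,b),r2,np.hypot(*ce))
# case
for n,z in(("bench",0),("mouth",.1)):
    print(n,plane("top",[(209,178)],z).round(3))
print("stand board corners z=0?",plane("top",[(177,154),(240,143),(248,200),(188,210)],.05).round(3))
t=cv2.resize(im[130:230,165:265],None,fx=6,fy=6,interpolation=2)
s=cv2.imread("pics/side0.png")
cv2.imwrite("pics/c1.png",np.vstack([np.hstack([cv2.resize(im[130:230,165:265],(400,400),interpolation=2),cv2.resize(s[120:200,310:390],(400,400),interpolation=2)])]))
E
```

```text
cams [ 0.44657949 -0.1679277   1.12462024] [ 0.53046081 -0.87705197  0.58706751]
L [ 0.4455 -0.0965] 0.035 (445.56988525390625, -96.14134979248047) 35.44666290283203 0.45580936665789146
M [ 0.6077 -0.1792] 0.0324 (607.3905639648438, -179.43289184570312) 33.73393630981445 0.6335232629494076
S [ 0.4866 -0.3113] 0.0286 (486.9725646972656, -310.8420715332031) 29.39910316467285 0.5776672242204264
bench [[0.64  0.113 0.   ]]
mouth [[0.623 0.088 0.1  ]]
stand board corners z=0? [[0.692 0.179 0.05 ]
 [0.717 0.025 0.05 ]
 [0.576 0.006 0.05 ]
 [0.555 0.15  0.05 ]]
```

View pics/c1.png

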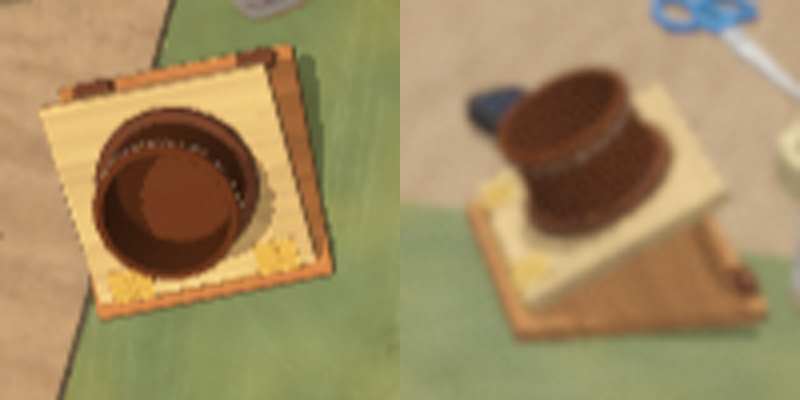

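```bash
cat >> h.py <<'E'
def tri(pt,ps):
    (C1,d1),(C2,d2)=ray("top",[pt]),ray("side",[ps]);d1,d2=d1[0],d2[0]
    a=np.linalg.lstsq(np.c_[d1,-d2],C2-C1,rcond=None)[0];p,q=C1+a[0]*d1,C2+a[1]*d2
    return (p+q)/2,np.linalg.norm(p-q)
def axes(yaw):
    c,s=np.cos(yaw),np.sin(yaw);return np.array([c*np.cos(np.pi/6),s*np.cos(np.pi/6),.5]),np.array([-s,c,0]),np.array([-c*.5,-s*.5,np.cos(np.pi/6)])
def ring(c,yaw,r):
    X,Y,_=axes(yaw);t=np.linspace(0,2*np.pi,73)[:,None];return c+r*(np.cos(t)*X+np.sin(t)*Y)
E
python3 - <<'E'
from h import *
c=np.array([(100,318),(332,270),(292,45),(58,90)])/4+(165,130)
for z in(.0,.012):
    p=plane("top",c-.5,z);print(z,p.round(4).tolist(),[np.linalg.norm(p[i]-p[(i+1)%4]).round(4) for i in range(4)],p.mean(0).round(4))
    for a,b in((0,1),(3,2)): e=p[a]-p[b];print("yaw",np.degrees(np.arctan2(e[1],e[0]))-90)
    for a,b in((0,3),(1,2)): e=p[b]-p[a];print("yaw",np.degrees(np.arctan2(e[1],e[0])))
M,g=tri(np.array([167,212])/4+(164.5,129.5),np.array([163,117])/5+(309.5,119.5));print("mouth",M.round(4),g)
E
```

```text
0.0 [[0.5621, 0.1613, 0.0], [0.5902, 0.0149, 0.0], [0.7357, 0.0407, 0.0], [0.7089, 0.1903, 0.0]] [np.float64(0.149), np.float64(0.1478), np.float64(0.152), np.float64(0.1497)] [0.6492 0.1018 0.    ]
yaw 10.871995894939133
yaw 10.154762543346052
yaw 11.174200351208356
yaw 10.039700546980585
0.012 [[0.5608, 0.1577, 0.012], [0.5887, 0.013, 0.012], [0.7326, 0.0384, 0.012], [0.7061, 0.1864, 0.012]] [np.float64(0.1474), np.float64(0.1462), np.float64(0.1504), np.float64(0.1481)] [0.6471 0.0989 0.012 ]
yaw 10.871995894939161
yaw 10.154762543346067
yaw 11.174200351208361
yaw 10.039700546980582
mouth [0.6114 0.0933 0.1031] 0.0016174052259239
```

```bash
python3 - <<'E'
from h import *
M=np.array([.6114,.0933,.1031]);yaw=np.radians(10.5)
out=[]
for n,(x,y,w) in(("top",(165,130,100)),("side",(310,120,80))):
    k=6 if w==80 else 5;k=400/w;im=cv2.imread(f"pics/{n}0.png")[y:y+w,x:x+w];im=cv2.resize(im,(400,400),interpolation=2)
    Z=axes(yaw)[2]
    for r,c,o in((.04,(0,255,0),0),(.0355,(255,255,0),0),(.04,(0,0,255),.04)):
        q=(proj(n,ring(M-o*Z,yaw,r))-(x,y)+.5)*k
        cv2.polylines(im,[np.int32(q)],True,c,1)
    out.append(im)
cv2.imwrite("pics/c2.png",np.hstack(out))
E
```

```text
(no output)
```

View pics/c2.png

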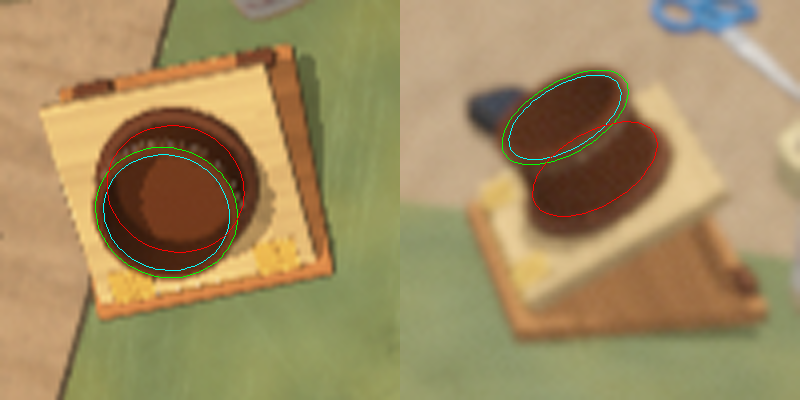

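Emit:
drive_tool(steps=[{"x": 0.019, "y": 0.0528, "roll": -1.2, "claw": 0}, {"x": 0.019, "y": 0.0528, "roll": -1.2}, {"x": 0.019, "y": 0.0528, "roll": -1.2}, {"x": 0.019, "y": 0.0528, "roll": -1.2}, {"x": 0.019, "y": 0.0528, "roll": -1.2}, {"x": 0.019, "y": 0.0528, "z": -0.02, "roll": -1.2}, {"x": 0.019, "y": 0.0528, "z": -0.02, "roll": -1.2}, {"x": 0.019, "y": 0.0528, "z": -0.02, "roll": -1.2}, {"x": 0.019, "y": 0.0528, "z": -0.02, "roll": -1.2}, {"x": 0.019, "y": 0.0528, "z": -0.02, "roll": -1.2}, {}], newtons=20)

```text
invalid input at $.steps[0]: expected keys claw, x, y, z, roll
```

Emit:
drive_tool(steps=[{"x": 0.019, "y": 0.0528, "z": 0, "roll": -1.2, "claw": 0}, {"x": 0.019, "y": 0.0528, "z": 0, "roll": -1.2, "claw": 0}, {"x": 0.019, "y": 0.0528, "z": 0, "roll": -1.2, "claw": 0}, {"x": 0.019, "y": 0.0528, "z": 0, "roll": -1.2, "claw": 0}, {"x": 0.019, "y": 0.0528, "z": 0, "roll": -1.2, "claw": 0}, {"x": 0.019, "y": 0.0528, "z": -0.02, "roll": -1.2, "claw": 0}, {"x": 0.019, "y": 0.0528, "z": -0.02, "roll": -1.2, "claw": 0}, {"x": 0.019, "y": 0.0528, "z": -0.02, "roll": -1.2, "claw": 0}, {"x": 0.019, "y": 0.0528, "z": -0.02, "roll": -1.2, "claw": 0}, {"x": 0.019, "y": 0.0528, "z": -0.02, "roll": -1.2, "claw": 0}, {"x": 0, "y": 0, "z": 0, "roll": 0, "claw": 0}], newtons=20)

```text
clock: 1.48
tcp_pos: [0.4458, -0.0935, 0.1376]
orientation: [0.769, -0.639, -0.001, 0.0]
contact_force: [0.3, -0.2, 1.2]
width: 1.003
```

Emit:
drive_tool(steps=[{"x": 0, "y": -0.003, "z": -0.04, "roll": 0, "claw": 0}, {"x": 0, "y": 0, "z": -0.03, "roll": 0, "claw": 0}, {"x": 0, "y": 0, "z": -0.02, "roll": 0, "claw": 0}, {"x": 0, "y": 0, "z": -0.01, "roll": 0, "claw": 0}, {"x": 0, "y": 0, "z": 0, "roll": 0, "claw": 0}])

```text
clock: 2.1
tcp_pos: [0.4457, -0.1001, 0.0393]
orientation: [0.767, -0.641, -0.0, 0.0]
contact_force: [1.4, 0.8, -0.4]
width: 1.001
```

```bash
python3 - <<'E'
from h import *
import numpy as np
a=optics.capture("side")[150:270,210:370];b=optics.capture("top")[200:300,240:340]
cv2.imwrite("pics/g1.png",np.hstack([cv2.resize(a,(533,400),interpolation=2),cv2.resize(b,(266,400)[:1]+(400,),interpolation=2)]))
print(env.get_obs()["tcp_pos"])
E
```

```text
[ 0.44625739 -0.09996552  0.04021019]
```

View pics/g1.png

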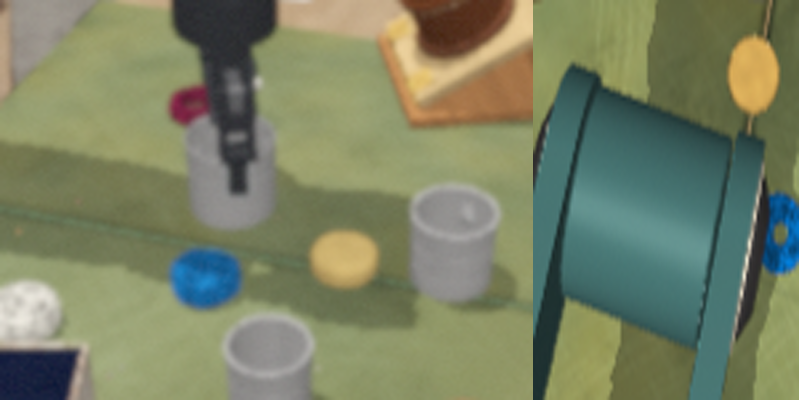

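Emit:
drive_tool(steps=[{"x": 0, "y": 0.003, "z": 0.006, "roll": 0, "claw": 0}, {"x": 0, "y": 0, "z": 0, "roll": 0, "claw": 255}, {"x": 0, "y": 0, "z": 0, "roll": 0, "claw": 255}, {"x": 0, "y": 0, "z": 0, "roll": 0, "claw": 255}, {"x": 0, "y": 0, "z": 0, "roll": 0, "claw": 255}, {"x": 0, "y": 0, "z": 0, "roll": 0, "claw": 255}, {"x": 0, "y": 0, "z": 0.02, "roll": 0, "claw": 255}, {"x": 0, "y": 0, "z": 0.05, "roll": 0, "claw": 255}, {"x": 0, "y": 0, "z": 0, "roll": 0, "claw": 255}, {"x": 0, "y": 0, "z": 0, "roll": 0, "claw": 255}], newtons=25)

```text
clock: 3.45
tcp_pos: [0.4456, -0.0966, 0.1146]
orientation: [0.768, -0.641, -0.0, 0.0]
contact_force: [-0.4, -1.1, -1.1]
width: 0.779
```

```bash
python3 - <<'E'
from h import *
a=optics.capture("side")[120:240,210:370]
cv2.imwrite("pics/g2.png",cv2.resize(a,(640,480),interpolation=2))
o=env.get_obs();print(o["tcp_pos"],o["contact_force"],o["width"],o["qpos"])
print("near tip if tcp as nominal",proj("side",[o["tcp_pos"]+[0,-.041,dz] for dz in(-.008,.005)]))
E
```

```text
[ 0.44537822 -0.0964713   0.11412289] [ 0.41682038 -0.25653098 -1.80234937] 0.7766302478797703 [-2.69312798e-01 -3.19283982e-01  2.04851074e+00  2.68902626e-05
  1.41379716e+00  1.12206718e+00]
near tip if tcp as nominal [[277.06072372 184.91934829]
 [276.82367927 180.2225859 ]]
```

View pics/g2.png

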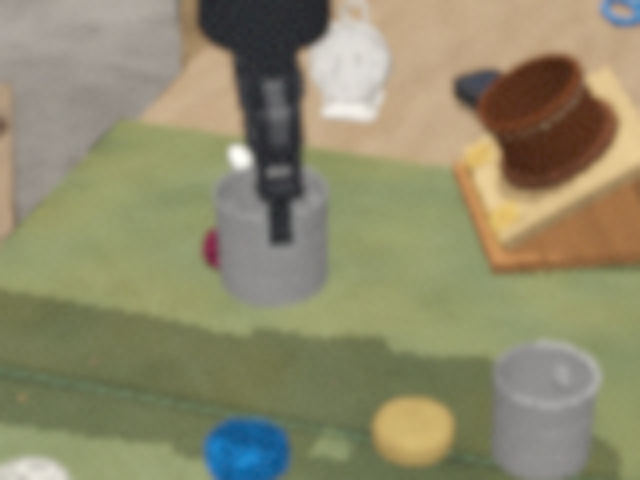

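Emit:
drive_tool(steps=[{"x": 0, "y": 0, "z": 0.04, "roll": 0, "claw": 255}, {"x": 0, "y": 0, "z": 0.036, "roll": 0, "claw": 255}, {"x": 0.0341, "y": 0.0381, "z": 0, "roll": 0, "claw": 255}, {"x": 0.0341, "y": 0.0381, "z": 0, "roll": 0, "claw": 255}, {"x": 0.0341, "y": 0.0381, "z": 0, "roll": 0, "claw": 255}, {"x": 0.0341, "y": 0.0381, "z": 0, "roll": 0, "claw": 255}, {"x": 0.0341, "y": 0.0381, "z": 0, "roll": 0, "claw": 255}, {"x": 0, "y": 0, "z": 0, "roll": 0, "claw": 255}, {"x": 0, "y": 0, "z": -0.01, "roll": 0, "claw": 255}, {"x": 0, "y": 0, "z": 0, "roll": 0, "claw": 255}, {"x": 0, "y": 0, "z": 0, "roll": 0, "claw": 255}])

```text
clock: 4.88
tcp_pos: [0.616, 0.0932, 0.1814]
orientation: [0.767, -0.641, 0.0, -0.0]
contact_force: [-1.0, -0.1, -1.2]
width: 0.779
```

Emit:
drive_tool(steps=[{"x": 0, "y": 0.0008, "z": -0.005, "roll": 0, "claw": 255}, {"x": 0, "y": 0, "z": -0.005, "roll": 0, "claw": 255}, {"x": 0, "y": 0, "z": -0.003, "roll": 0, "claw": 255}, {"x": 0, "y": 0, "z": -0.001, "roll": 0, "claw": 255}, {"x": 0, "y": 0, "z": 0, "roll": 0, "claw": 255}])

```text
clock: 5.5
tcp_pos: [0.6167, 0.0946, 0.1719]
orientation: [0.768, -0.641, 0.001, -0.001]
contact_force: [-18.1, -3.4, 36.5]
width: 0.771
```

Emit:
drive_tool(steps=[{"x": 0, "y": 0, "z": 0.004, "roll": 0, "claw": 255}, {"x": 0, "y": 0, "z": 0, "roll": 0, "claw": 255}])

```text
clock: 5.75
tcp_pos: [0.6165, 0.0946, 0.1723]
orientation: [0.768, -0.641, 0.0, -0.0]
contact_force: [-5.5, -0.8, 13.1]
width: 0.779
```

```bash
python3 - <<'E'
from h import *
a=optics.capture("side")[60:200,290:410]
cv2.imwrite("pics/g3.png",cv2.resize(a,(480,560),interpolation=2))
o=env.get_obs();print(o["tcp_pos"],o["contact_force"],o["width"])
E
```

```text
[0.61647487 0.09458456 0.17229128] [-5.5904035  -1.27338302 11.39481109] 0.7763123993610502
```

View pics/g3.png

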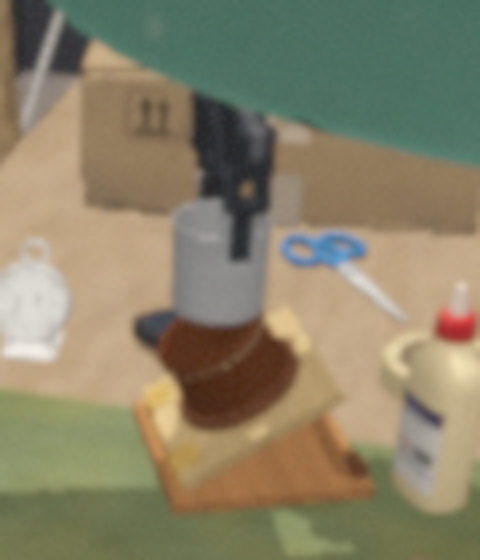

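Emit:
drive_tool(steps=[{"x": 0, "y": 0, "z": 0.007, "roll": 0, "claw": 255}, {"x": 0.0088, "y": 0.0016, "z": 0, "roll": 0, "claw": 255}, {"x": 0, "y": 0, "z": 0, "roll": 0, "claw": 255}, {"x": 0, "y": 0, "z": -0.003, "roll": 0, "claw": 255}, {"x": 0, "y": 0, "z": -0.002, "roll": 0, "claw": 255}, {"x": 0, "y": 0, "z": 0, "roll": 0, "claw": 255}])

```text
clock: 6.55
tcp_pos: [0.6251, 0.0963, 0.1732]
orientation: [0.768, -0.641, -0.0, 0.0]
contact_force: [0.5, -0.4, -0.9]
width: 0.771
```

Emit:
drive_tool(steps=[{"x": 0, "y": 0, "z": -0.002, "roll": 0, "claw": 255}, {"x": -0.0034, "y": -0.0006, "z": -0.0021, "roll": 0, "claw": 255}, {"x": -0.0034, "y": -0.0006, "z": -0.0021, "roll": 0, "claw": 255}, {"x": -0.0034, "y": -0.0006, "z": -0.0021, "roll": 0, "claw": 255}, {"x": -0.0034, "y": -0.0006, "z": -0.0021, "roll": 0, "claw": 255}, {"x": 0, "y": 0, "z": 0, "roll": 0, "claw": 255}])

```text
clock: 7.3
tcp_pos: [0.6118, 0.0938, 0.1644]
orientation: [0.768, -0.641, 0.001, -0.001]
contact_force: [-4.3, -1.4, 9.9]
width: 0.776
```

Emit:
drive_tool(steps=[{"x": -0.0028, "y": -0.0005, "z": -0.0029, "roll": 0, "claw": 255}, {"x": -0.0028, "y": -0.0005, "z": -0.0029, "roll": 0, "claw": 255}, {"x": -0.0028, "y": -0.0005, "z": -0.0029, "roll": 0, "claw": 255}, {"x": -0.0028, "y": -0.0005, "z": -0.0029, "roll": 0, "claw": 255}, {"x": 0, "y": 0, "z": 0, "roll": 0, "claw": 255}])

```text
clock: 7.92
tcp_pos: [0.6005, 0.0918, 0.1524]
orientation: [0.768, -0.641, 0.001, -0.0]
contact_force: [-5.2, -1.6, 7.4]
width: 0.774
```

```bash
python3 - <<'E'
from h import *
a=optics.capture("side")[80:200,290:390];b=optics.capture("top")[120:240,150:250]
cv2.imwrite("pics/g4.png",np.hstack([cv2.resize(x,(400,480),interpolation=2) for x in(a,b)]))
o=env.get_obs();print(o["tcp_pos"],o["contact_force"],o["width"])
E
```

```text
[0.60051383 0.0917936  0.15244883] [-4.38155598 -1.62471127  8.14790227] 0.7759331380830926
```

View pics/g4.png

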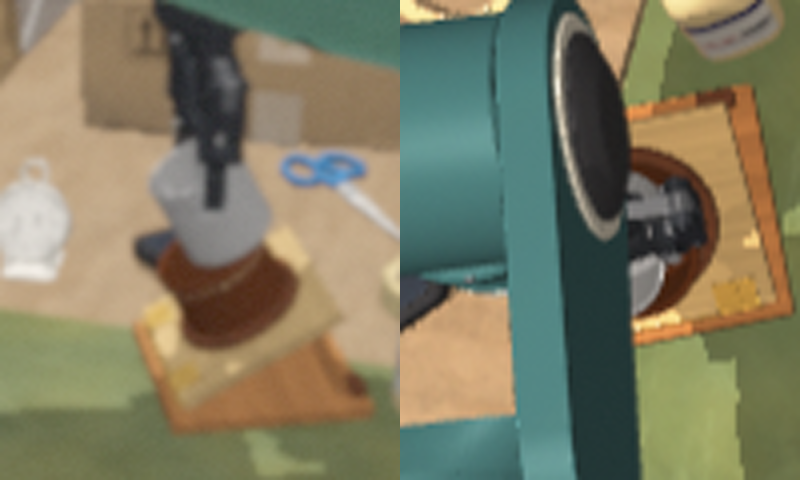

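Emit:
drive_tool(steps=[{"x": -0.0026, "y": -0.0005, "z": -0.0015, "roll": 0, "claw": 255}, {"x": -0.0026, "y": -0.0005, "z": -0.0015, "roll": 0, "claw": 255}, {"x": -0.0026, "y": -0.0005, "z": -0.0015, "roll": 0, "claw": 255}, {"x": -0.0017, "y": -0.0003, "z": -0.001, "roll": 0, "claw": 255}, {"x": 0, "y": 0, "z": 0, "roll": 0, "claw": 255}])

```text
clock: 8.65
tcp_pos: [0.5909, 0.0901, 0.1462]
orientation: [0.768, -0.641, 0.0, -0.0]
contact_force: [-1.8, 0.5, 5.8]
width: 0.775
```

Emit:
drive_tool(steps=[{"x": -0.0017, "y": -0.0003, "z": -0.001, "roll": 0, "claw": 255}, {"x": 0.001, "y": 0.0002, "z": -0.0017, "roll": 0, "claw": 255}, {"x": 0.001, "y": 0.0002, "z": -0.0017, "roll": 0, "claw": 255}, {"x": 0, "y": 0, "z": 0, "roll": 0, "claw": 255}])

```text
clock: 9.15
tcp_pos: [0.59, 0.0898, 0.1423]
orientation: [0.768, -0.641, -0.001, 0.001]
contact_force: [-19.7, -4.0, 17.4]
width: 0.777
```

Emit:
drive_tool(steps=[{"x": -0.0017, "y": -0.0003, "z": -0.001, "roll": 0, "claw": 255}, {"x": -0.0017, "y": -0.0003, "z": -0.001, "roll": 0, "claw": 255}, {"x": 0, "y": 0, "z": 0, "roll": 0, "claw": 255}])

```text
clock: 9.52
tcp_pos: [0.5875, 0.0894, 0.1394]
orientation: [0.768, -0.641, -0.0, 0.0]
contact_force: [-5.5, -1.0, 5.3]
width: 0.773
```

Emit:
drive_tool(steps=[{"x": 0.0005, "y": 0, "z": -0.0017, "roll": 0, "claw": 255}, {"x": 0.001, "y": 0.0002, "z": -0.0017, "roll": 0, "claw": 255}, {"x": 0.001, "y": 0.0002, "z": -0.0017, "roll": 0, "claw": 255}, {"x": 0, "y": 0, "z": 0, "roll": 0, "claw": 255}])

```text
clock: 10.02
tcp_pos: [0.589, 0.0894, 0.1345]
orientation: [0.768, -0.641, -0.001, 0.002]
contact_force: [-20.3, -6.3, 14.4]
width: 0.773
```

Emit:
drive_tool(steps=[{"x": -0.002, "y": -0.0004, "z": 0, "roll": 0, "claw": 255}, {"x": -0.001, "y": -0.0002, "z": 0, "roll": 0, "claw": 255}, {"x": 0, "y": 0, "z": 0, "roll": 0, "claw": 255}])

```text
clock: 10.4
tcp_pos: [0.5871, 0.0894, 0.1338]
orientation: [0.768, -0.641, -0.0, 0.0]
contact_force: [-0.6, 0.4, -1.6]
width: 0.774
```

Emit:
drive_tool(steps=[{"x": 0.0013, "y": 0.0002, "z": -0.0026, "roll": 0, "claw": 255}, {"x": 0.0014, "y": 0.0003, "z": -0.0026, "roll": 0, "claw": 255}, {"x": 0.0014, "y": 0.0003, "z": -0.0026, "roll": 0, "claw": 255}, {"x": 0.0014, "y": 0.0003, "z": -0.0026, "roll": 0, "claw": 255}, {"x": 0, "y": 0, "z": 0, "roll": 0, "claw": 255}])

```text
clock: 11.02
tcp_pos: [0.5928, 0.0905, 0.1236]
orientation: [0.768, -0.641, -0.0, 0.0]
contact_force: [0.2, -0.3, -2.7]
width: 0.777
```

Emit:
drive_tool(steps=[{"x": 0.0017, "y": 0.0003, "z": -0.003, "roll": 0, "claw": 255}, {"x": 0.0017, "y": 0.0003, "z": -0.003, "roll": 0, "claw": 255}, {"x": 0.0017, "y": 0.0003, "z": -0.003, "roll": 0, "claw": 255}, {"x": 0.0017, "y": 0.0003, "z": -0.003, "roll": 0, "claw": 255}, {"x": 0, "y": 0, "z": 0, "roll": 0, "claw": 255}])

```text
clock: 11.65
tcp_pos: [0.5997, 0.0917, 0.1116]
orientation: [0.768, -0.641, -0.0, 0.0]
contact_force: [-0.2, -0.8, -1.7]
width: 0.778
```

Emit:
drive_tool(steps=[{"x": 0, "y": 0, "z": 0, "roll": 0, "claw": 0}, {"x": 0, "y": 0, "z": 0, "roll": 0, "claw": 0}, {"x": 0, "y": 0, "z": 0, "roll": 0, "claw": 0}, {"x": 0, "y": 0, "z": 0.03, "roll": 0, "claw": 0}, {"x": 0, "y": 0, "z": 0.04, "roll": 0, "claw": 0}, {"x": 0, "y": 0, "z": 0, "roll": 0, "claw": 82}, {"x": 0, "y": 0, "z": 0, "roll": 0, "claw": 82}])

```text
clock: 12.52
tcp_pos: [0.5994, 0.0916, 0.1815]
orientation: [0.768, -0.641, -0.0, 0.0]
contact_force: [-0.3, -0.6, -0.7]
width: 0.678
```

```bash
python3 - <<'E'
from h import *
a=optics.capture("side")[80:200,290:390];cv2.imwrite("pics/s5.png",a)
M=np.array([.6114,.0933,.1031]);yaw=np.radians(10.5);Z=axes(yaw)[2]
im=cv2.resize(a,(500,600),interpolation=2)
q=(proj("side",ring(M+.014*Z,yaw,.034))-(290,80)+.5)*5
for p in q[::6]: cv2.circle(im,tuple(np.int32(p).tolist()),2,(0,0,255),-1)
cv2.imwrite("pics/g5.png",im)
o=env.get_obs();print(o["tcp_pos"],o["contact_force"],o["width"])
E
```

```text
[0.59924453 0.09164183 0.18094774] [ 0.07697622 -0.9480084   0.29951603] 0.6831560574765647
```

View pics/g5.png

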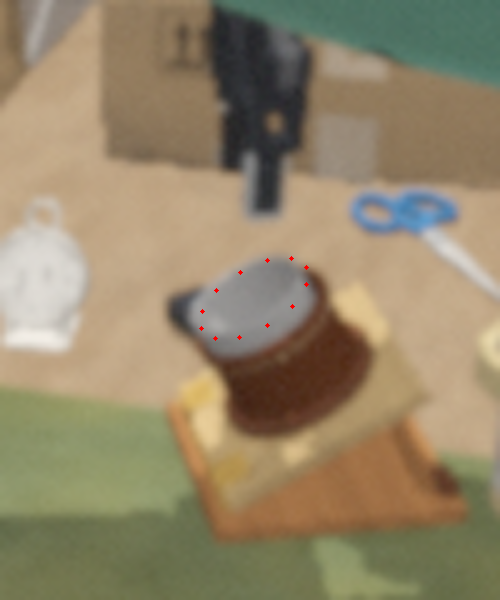

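Emit:
drive_tool(steps=[{"x": 0.0017, "y": -0.0542, "z": 0, "roll": 0, "claw": 0}, {"x": 0.0017, "y": -0.0542, "z": 0, "roll": 0, "claw": 0}, {"x": 0.0017, "y": -0.0542, "z": 0, "roll": 0, "claw": 0}, {"x": 0.0017, "y": -0.0542, "z": 0, "roll": 0, "claw": 0}, {"x": 0.0017, "y": -0.0542, "z": 0, "roll": 0, "claw": 0}, {"x": 0, "y": 0, "z": 0, "roll": 0, "claw": 0}, {"x": 0, "y": 0, "z": -0.05, "roll": 0, "claw": 0}, {"x": 0, "y": 0, "z": -0.045, "roll": 0, "claw": 0}, {"x": 0, "y": 0, "z": 0, "roll": 0, "claw": 0}, {"x": 0, "y": 0, "z": 0, "roll": 0, "claw": 0}])

```text
clock: 13.82
tcp_pos: [0.6087, -0.179, 0.0886]
orientation: [0.768, -0.641, 0.001, -0.0]
contact_force: [-0.3, -0.2, -0.4]
width: 1.003
```

Emit:
drive_tool(steps=[{"x": -0.001, "y": 0, "z": -0.03, "roll": 0, "claw": 0}, {"x": 0, "y": 0, "z": -0.018, "roll": 0, "claw": 0}, {"x": 0, "y": 0, "z": 0, "roll": 0, "claw": 0}, {"x": 0, "y": 0, "z": 0, "roll": 0, "claw": 255}, {"x": 0, "y": 0, "z": 0, "roll": 0, "claw": 255}, {"x": 0, "y": 0, "z": 0, "roll": 0, "claw": 255}, {"x": 0, "y": 0, "z": 0, "roll": 0, "claw": 255}, {"x": 0, "y": 0, "z": 0, "roll": 0, "claw": 255}])

```text
clock: 14.82
tcp_pos: [0.6077, -0.1795, 0.0405]
orientation: [0.768, -0.641, 0.001, -0.0]
contact_force: [-0.6, 0.9, 6.4]
width: 0.696
```

Emit:
drive_tool(steps=[{"x": 0, "y": 0, "z": 0.02, "roll": 0, "claw": 255}, {"x": 0, "y": 0, "z": 0.05, "roll": 0, "claw": 255}, {"x": 0, "y": 0, "z": 0.05, "roll": 0, "claw": 255}, {"x": 0, "y": 0, "z": 0.04, "roll": 0, "claw": 255}, {"x": 0, "y": 0.0544, "z": 0, "roll": 0, "claw": 255}, {"x": 0, "y": 0.0544, "z": 0, "roll": 0, "claw": 255}, {"x": 0, "y": 0.0544, "z": 0, "roll": 0, "claw": 255}, {"x": 0, "y": 0.0544, "z": 0, "roll": 0, "claw": 255}, {"x": 0, "y": 0.0544, "z": 0, "roll": 0, "claw": 255}, {"x": 0, "y": 0, "z": 0, "roll": 0, "claw": 255}, {"x": 0, "y": 0, "z": -0.015, "roll": 0, "claw": 255}, {"x": 0, "y": 0, "z": 0, "roll": 0, "claw": 255}, {"x": 0, "y": 0, "z": 0, "roll": 0, "claw": 255}])

```text
clock: 16.45
tcp_pos: [0.6071, 0.0917, 0.1839]
orientation: [0.767, -0.641, -0.0, 0.0]
contact_force: [-0.0, 0.4, -1.0]
width: 0.696
```

Descend gently to find the contact.

Emit:
drive_tool(steps=[{"x": 0.0013, "y": 0.001, "z": -0.004, "roll": 0, "claw": 255}, {"x": 0, "y": 0, "z": -0.003, "roll": 0, "claw": 255}, {"x": 0, "y": 0, "z": -0.002, "roll": 0, "claw": 255}, {"x": 0, "y": 0, "z": -0.001, "roll": 0, "claw": 255}, {"x": 0, "y": 0, "z": 0, "roll": 0, "claw": 255}])

```text
clock: 17.08
tcp_pos: [0.6085, 0.0936, 0.1748]
orientation: [0.768, -0.641, 0.0, -0.0]
contact_force: [-3.3, -1.3, 6.0]
width: 0.696
```

Emit:
drive_tool(steps=[{"x": -0.0032, "y": -0.0008, "z": -0.002, "roll": 0, "claw": 255}, {"x": -0.0032, "y": -0.0008, "z": -0.002, "roll": 0, "claw": 255}, {"x": -0.0032, "y": -0.0008, "z": -0.002, "roll": 0, "claw": 255}, {"x": -0.0032, "y": -0.0006, "z": -0.002, "roll": 0, "claw": 255}, {"x": 0, "y": 0, "z": 0, "roll": 0, "claw": 255}])

```text
clock: 17.7
tcp_pos: [0.5957, 0.0909, 0.1669]
orientation: [0.768, -0.641, 0.0, -0.001]
contact_force: [-2.5, 0.8, 5.7]
width: 0.692
```

Emit:
drive_tool(steps=[{"x": -0.0025, "y": -0.0005, "z": -0.0028, "roll": 0, "claw": 255}, {"x": -0.0025, "y": -0.0005, "z": -0.0028, "roll": 0, "claw": 255}, {"x": -0.0025, "y": -0.0005, "z": -0.0028, "roll": 0, "claw": 255}, {"x": -0.0025, "y": -0.0005, "z": -0.0028, "roll": 0, "claw": 255}, {"x": 0, "y": 0, "z": 0, "roll": 0, "claw": 255}])

```text
clock: 18.32
tcp_pos: [0.5857, 0.089, 0.1558]
orientation: [0.768, -0.641, 0.0, -0.001]
contact_force: [-3.6, 1.5, 8.0]
width: 0.693
```

```bash
python3 - <<'E'
from h import *
a=optics.capture("side")[80:200,290:390];cv2.imwrite("pics/s6.png",a)
g=cv2.cvtColor(a,cv2.COLOR_BGR2HSV)
k=((g[...,1]<40)&(g[...,2]>85)).astype(np.uint8)*255
n,l,s,c=cv2.connectedComponentsWithStats(k);print(s[1:][s[1:,4]>100].tolist())
cv2.imwrite("pics/g6.png",np.hstack([cv2.resize(a,(400,480),interpolation=2),cv2.cvtColor(cv2.resize(k,(400,480)),8)]))
E
```

```text
[[34, 34, 29, 37, 654], [70, 37, 30, 23, 115], [0, 43, 18, 27, 384]]
```

View pics/g6.png

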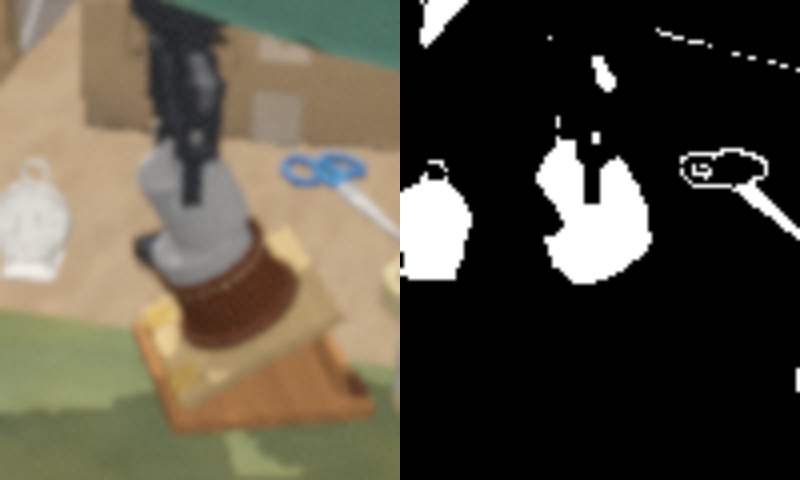

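Emit:
drive_tool(steps=[{"x": -0.0026, "y": -0.0005, "z": -0.0015, "roll": 0, "claw": 255}, {"x": -0.0026, "y": -0.0005, "z": -0.0015, "roll": 0, "claw": 255}, {"x": -0.0017, "y": -0.0003, "z": -0.001, "roll": 0, "claw": 255}, {"x": 0, "y": 0, "z": 0, "roll": 0, "claw": 255}])

```text
clock: 18.88
tcp_pos: [0.5786, 0.0874, 0.151]
orientation: [0.768, -0.641, 0.0, -0.0]
contact_force: [-2.8, -0.1, 5.2]
width: 0.696
```

Emit:
drive_tool(steps=[{"x": -0.0013, "y": -0.0002, "z": -0.0008, "roll": 0, "claw": 255}, {"x": -0.0013, "y": -0.0002, "z": -0.0008, "roll": 0, "claw": 255}, {"x": 0.001, "y": 0.0002, "z": -0.0017, "roll": 0, "claw": 255}, {"x": 0, "y": 0, "z": 0, "roll": 0, "claw": 255}])

```text
clock: 19.38
tcp_pos: [0.5769, 0.0871, 0.1468]
orientation: [0.768, -0.641, -0.0, 0.0]
contact_force: [0.1, -0.2, -2.2]
width: 0.696
```

Emit:
drive_tool(steps=[{"x": 0.001, "y": 0.0002, "z": -0.0017, "roll": 0, "claw": 255}, {"x": 0.001, "y": 0.0002, "z": -0.0017, "roll": 0, "claw": 255}, {"x": 0.001, "y": 0.0002, "z": -0.0017, "roll": 0, "claw": 255}, {"x": 0, "y": 0, "z": 0, "roll": 0, "claw": 255}])

```text
clock: 19.88
tcp_pos: [0.5801, 0.0878, 0.1421]
orientation: [0.768, -0.641, -0.0, 0.0]
contact_force: [-0.2, 0.8, -1.8]
width: 0.691
```

Emit:
drive_tool(steps=[{"x": 0.0015, "y": 0.0003, "z": -0.0026, "roll": 0, "claw": 255}, {"x": 0.0015, "y": 0.0003, "z": -0.0026, "roll": 0, "claw": 255}, {"x": 0.0015, "y": 0.0003, "z": -0.0026, "roll": 0, "claw": 255}, {"x": 0.0015, "y": 0.0003, "z": -0.0026, "roll": 0, "claw": 255}, {"x": 0, "y": 0, "z": 0, "roll": 0, "claw": 255}])

```text
clock: 20.5
tcp_pos: [0.586, 0.0889, 0.1315]
orientation: [0.768, -0.641, -0.0, 0.0]
contact_force: [-0.9, -0.7, -3.6]
width: 0.696
```

Emit:
drive_tool(steps=[{"x": 0.0015, "y": 0.0003, "z": -0.0026, "roll": 0, "claw": 255}, {"x": 0.0015, "y": 0.0003, "z": -0.0026, "roll": 0, "claw": 255}, {"x": 0.0015, "y": 0.0003, "z": -0.0026, "roll": 0, "claw": 255}, {"x": 0.0015, "y": 0.0003, "z": -0.0026, "roll": 0, "claw": 255}, {"x": 0, "y": 0, "z": 0, "roll": 0, "claw": 255}], newtons=40)

```text
clock: 21.12
tcp_pos: [0.5921, 0.0902, 0.1212]
orientation: [0.768, -0.641, -0.0, 0.0]
contact_force: [-0.5, -0.5, -2.7]
width: 0.687
```

Emit:
drive_tool(steps=[{"x": 0.0015, "y": 0.0003, "z": -0.0026, "roll": 0, "claw": 255}, {"x": 0.001, "y": 0.0002, "z": -0.0017, "roll": 0, "claw": 255}])

```text
clock: 21.38
tcp_pos: [0.5936, 0.0905, 0.1195]
orientation: [0.768, -0.641, -0.001, 0.001]
contact_force: [-36.2, -6.1, 37.2]
width: 0.688
```

Emit:
drive_tool(steps=[{"x": -0.002, "y": -0.0004, "z": 0.0035, "roll": 0, "claw": 255}, {"x": 0, "y": 0, "z": 0, "roll": 0, "claw": 255}])

```text
clock: 21.62
tcp_pos: [0.5927, 0.0903, 0.1211]
orientation: [0.768, -0.641, 0.0, -0.0]
contact_force: [-1.7, -0.2, -0.1]
width: 0.689
```

```bash
python3 - <<'E'
from h import *
a=optics.capture("side")[80:200,290:390];cv2.imwrite("pics/s7.png",a)
g=cv2.imread("pics/s5.png")
cv2.imwrite("pics/g7.png",np.hstack([cv2.resize(x,(400,480),interpolation=2) for x in (g,a)]))
o=env.get_obs();print(o["tcp_pos"],o["contact_force"],o["width"])
E
```

```text
[0.59274155 0.09032037 0.12089559] [-1.37094008  0.25565042  1.10709408] 0.689716467625663
```

View pics/g7.png

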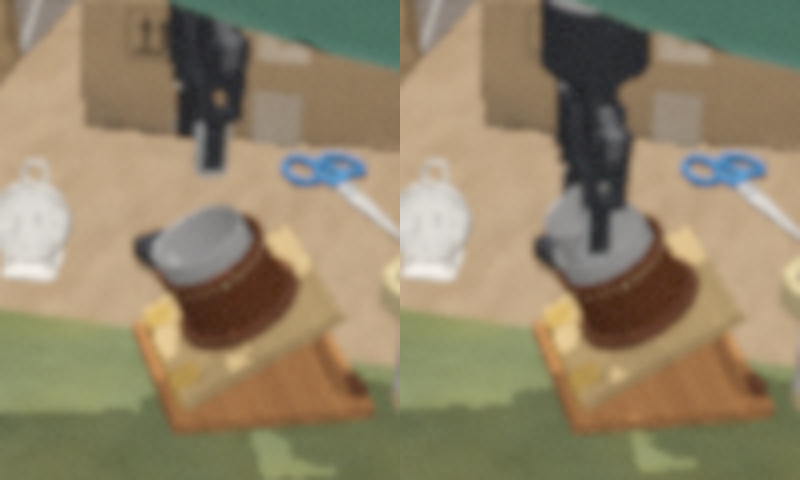

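Emit:
drive_tool(steps=[{"x": 0, "y": 0, "z": 0, "roll": 0, "claw": 0}, {"x": 0, "y": 0, "z": 0, "roll": 0, "claw": 0}, {"x": 0, "y": 0, "z": 0.03, "roll": 0, "claw": 0}, {"x": -0.005, "y": -0.001, "z": 0.015, "roll": 0, "claw": 105}, {"x": 0, "y": 0, "z": 0, "roll": 0, "claw": 105}, {"x": 0, "y": 0, "z": 0, "roll": 0, "claw": 105}])

```text
clock: 22.42
tcp_pos: [0.5873, 0.0892, 0.1648]
orientation: [0.768, -0.641, -0.0, 0.0]
contact_force: [-0.0, 0.1, -0.4]
width: 0.588
```

```bash
python3 - <<'E'
from h import *
a=optics.capture("side")[80:200,290:390];cv2.imwrite("pics/s8.png",a)
for f in("s5","s8"):
    g=cv2.cvtColor(cv2.imread(f"pics/{f}.png"),cv2.COLOR_BGR2HSV)
    k=((g[...,1]<50)&(g[...,2]>85)).astype(np.uint8)*255
    k[:, :30]=0;k[:,66:]=0;k[:40]=0;k[75:]=0
    n,l,s,c=cv2.connectedComponentsWithStats(k);i=1+s[1:,4].argmax();print(f,s[i],c[i].round(1))
    for y in range(42,75,2):
        x=np.flatnonzero(l[y]==i);print(y,(x.min(),x.max()) if len(x) else "",end="; ")
    print()
M2=np.array([.6045,.092,.1152]);Z=axes(np.radians(10.5))[2]
for h in(0,.01,.02,.03): q=proj("side",ring(M2+h*Z,np.radians(10.5),.0304))-(290,80);print(h,q.min(0).round(1),q.max(0).round(1))
print(env.get_obs()["tcp_pos"],env.get_obs()["width"])
E
```

```text
s5 [ 34  51  29  20 368] [49.3 60.5]
42 ; 44 ; 46 ; 48 ; 50 ; 52 (np.int64(49), np.int64(58)); 54 (np.int64(45), np.int64(60)); 56 (np.int64(42), np.int64(61)); 58 (np.int64(38), np.int64(62)); 60 (np.int64(34), np.int64(62)); 62 (np.int64(37), np.int64(61)); 64 (np.int64(37), np.int64(59)); 66 (np.int64(38), np.int64(56)); 68 (np.int64(41), np.int64(53)); 70 (np.int64(43), np.int64(49)); 72 ; 74 ; 
s8 [ 36  40  27  31 523] [48.4 57.2]
42 (np.int64(43), np.int64(51)); 44 (np.int64(43), np.int64(51)); 46 (np.int64(43), np.int64(54)); 48 (np.int64(42), np.int64(56)); 50 (np.int64(40), np.int64(57)); 52 (np.int64(38), np.int64(58)); 54 (np.int64(36), np.int64(60)); 56 (np.int64(37), np.int64(61)); 58 (np.int64(37), np.int64(62)); 60 (np.int64(37), np.int64(62)); 62 (np.int64(37), np.int64(61)); 64 (np.int64(38), np.int64(59)); 66 (np.int64(38), np.int64(57)); 68 (np.int64(41), np.int64(54)); 70 (np.int64(43), np.int64(49)); 72 ; 74 ; 
0 [40.7 52. ] [60.  66.5]
0.01 [39.1 49.3] [58.5 63.8]
0.02 [37.5 46.6] [56.9 61.1]
0.03 [35.8 43.9] [55.4 58.3]
[0.58723835 0.08922203 0.16461983] 0.5865250670164308
```

Emit:
drive_tool(steps=[{"x": 0, "y": 0, "z": -0.008, "roll": 0, "claw": 105}, {"x": 0, "y": 0, "z": -0.006, "roll": 0, "claw": 105}, {"x": 0, "y": 0, "z": -0.003, "roll": 0, "claw": 105}, {"x": 0, "y": 0, "z": 0, "roll": 0, "claw": 105}])

```text
clock: 22.98
tcp_pos: [0.5875, 0.0893, 0.1483]
orientation: [0.768, -0.641, -0.0, 0.0]
contact_force: [-0.4, -0.4, -0.4]
width: 0.586
```

Emit:
drive_tool(steps=[{"x": 0.001, "y": 0.0002, "z": -0.0017, "roll": 0, "claw": 105}, {"x": 0.001, "y": 0.0002, "z": -0.0017, "roll": 0, "claw": 105}, {"x": 0.001, "y": 0.0002, "z": -0.0017, "roll": 0, "claw": 105}, {"x": 0, "y": 0, "z": 0, "roll": 0, "claw": 105}])

```text
clock: 23.48
tcp_pos: [0.5906, 0.0899, 0.1434]
orientation: [0.768, -0.641, -0.0, 0.0]
contact_force: [-0.0, -0.5, 0.0]
width: 0.587
```

Emit:
drive_tool(steps=[{"x": 0.001, "y": 0.0002, "z": -0.0017, "roll": 0, "claw": 105}, {"x": 0.001, "y": 0.0002, "z": -0.0017, "roll": 0, "claw": 105}, {"x": 0.001, "y": 0.0002, "z": -0.0017, "roll": 0, "claw": 105}, {"x": 0, "y": 0, "z": 0, "roll": 0, "claw": 105}])

```text
clock: 23.98
tcp_pos: [0.5936, 0.0905, 0.1383]
orientation: [0.768, -0.641, -0.0, 0.0]
contact_force: [0.5, -0.3, 0.0]
width: 0.591
```

Emit:
drive_tool(steps=[{"x": 0.001, "y": 0.0002, "z": -0.0017, "roll": 0, "claw": 105}, {"x": 0.001, "y": 0.0002, "z": -0.0017, "roll": 0, "claw": 105}, {"x": 0.001, "y": 0.0002, "z": -0.0017, "roll": 0, "claw": 105}, {"x": 0, "y": 0, "z": 0, "roll": 0, "claw": 105}])

```text
clock: 24.48
tcp_pos: [0.5966, 0.0911, 0.1332]
orientation: [0.768, -0.641, -0.0, 0.0]
contact_force: [0.0, 0.3, -0.0]
width: 0.587
```

Emit:
drive_tool(steps=[{"x": 0.001, "y": 0.0002, "z": -0.0017, "roll": 0, "claw": 105}, {"x": 0.001, "y": 0.0002, "z": -0.0017, "roll": 0, "claw": 105}, {"x": 0.001, "y": 0.0002, "z": -0.0017, "roll": 0, "claw": 105}, {"x": 0, "y": 0, "z": 0, "roll": 0, "claw": 105}])

```text
clock: 24.98
tcp_pos: [0.5996, 0.0917, 0.1282]
orientation: [0.768, -0.641, -0.0, 0.0]
contact_force: [-1.2, -0.5, 0.3]
width: 0.589
```

```bash
python3 - <<'E'
from h import *
a=optics.capture("side")[80:200,290:390];cv2.imwrite("pics/s9.png",a)
g=cv2.cvtColor(a,cv2.COLOR_BGR2HSV)
k=((g[...,1]<50)&(g[...,2]>85)); d=g[...,2]<60
for y in range(38,75,2): print(y,"".join("#" if k[y,x] else "d" if d[y,x] else "." for x in range(28,70)))
E
```

```text
38 ................ddddddddddd..dd...........
40 ................#dddddddddddddd...........
42 ................#ddddddd...ddd...........#
44 .................dddddd.....dd............
46 .................ddddddd....dd............
48 .................dddddddddddd.............
50 .................dd.##.ddd.##.............
52 ..................####.ddd.####...........
54 .................#####.dd.#######.........
56 ..............########.dd.########........
58 ..........############.dd.#########.......
60 ......#..##########################.......
62 .........#########################........
64 ..........######################..........
66 ..........####################............
68 .............##############...............
70 ...............#######....................
72 ..........................................
74 ..........................................
```

Emit:
drive_tool(steps=[{"x": 0.001, "y": 0.0002, "z": -0.0017, "roll": 0, "claw": 105}, {"x": 0.001, "y": 0.0002, "z": -0.0017, "roll": 0, "claw": 105}, {"x": 0.0005, "y": 0.0001, "z": -0.0009, "roll": 0, "claw": 105}])

```text
clock: 25.4
tcp_pos: [0.6009, 0.0919, 0.1267]
orientation: [0.768, -0.641, -0.001, 0.001]
contact_force: [-34.8, -7.1, 40.0]
width: 0.586
```

Emit:
drive_tool(steps=[{"x": -0.003, "y": -0.0005, "z": 0.02, "roll": 0, "claw": 105}, {"x": 0, "y": 0, "z": 0.05, "roll": 0, "claw": 105}, {"x": 0, "y": 0, "z": 0.02, "roll": 0, "claw": 105}, {"x": 0, "y": 0, "z": 0, "roll": 0, "claw": 105}])

```text
clock: 25.9
tcp_pos: [0.5996, 0.0917, 0.2155]
orientation: [0.768, -0.641, 0.001, -0.001]
contact_force: [-1.2, -0.1, 0.1]
width: 0.593
```

```bash
cat >> h.py <<'E'
def asc(a,rows=range(38,75,1),cols=range(30,68)):
    g=cv2.cvtColor(a,cv2.COLOR_BGR2HSV)
    for y in rows: print(y," ".join("%3d"%g[y,x,2] if g[y,x,1]<60 else "  ." for x in cols))
E
python3 - <<'E'
from h import *
a=optics.capture("side")[80:200,290:390];cv2.imwrite("pics/s10.png",a)
asc(cv2.imread("pics/s5.png"),range(48,72));print();asc(a,range(44,72))
print(env.get_obs()["tcp_pos"])
E
```

```text
48   .   .   .   .   .   .   .   .   .   .   .   .   .   .   .   .   .   .   .   .   .   .   .   .   .   .   .   .   .   .   .   .   .   .   .   .   .   .
49   .   .   .   .   .   .   .   .   .   .   .   .   .   .   .   .   .   .   .   .   .   .   .   .   .   .   .   .   .   .   .   .   .   .   .   .   .   .
50   .   .   .   .   .   .   .   .   .   .   .   .   .   .   .   .   .   .   .   .   .   .   .   .   .   .   .   .   .   .   .   .   .   .   .   .   .   .
51   .   .   .   .   .   .   .   .   .   .   .   .   .   .   .   .   .   .   .   . 182 175 170 165 161 158 159 165   .   .   .   .   .   .   .   .   .   .
52   .   .   .   .   .   .   .   .   .   .   .   .   .   .   .   .   .   . 184 177 165 157 148 143 139 136 135 140 155 170   .   .   .   .   .   .   .   .
53   .   .   .   .   .   .   .   .   .   .   .   .   .   .   .   . 184 178 169 157 146 138 135 132 129 126 125 124 133 143   .   .   .   .   .   .   .   .
54   .   .   .   .   .   .   .   .   .   .   .   .   .   . 189 183 171 158 152 143 140 136 134 133 130 127 123 122 125 129 126   .   .   .   .   .   .   .
55   .   .   . 
[... 6295 characters left out ...]
8   .   .   .   .   .   .   .   .   .   .   .
68   .   .   .   .   .   .   .   .   .   .   . 113 118 121 123 126 128 129 132 132 133 130 131 124 116   .   .   .   .   .   .   .   .   .   .   .   .   .
69   .   .   .   .   .   .   .   .   .   .   .   . 111 116 121 123 125 126 127 127 126 121 115   .   .   .   .   .   .   .   .   .   .   .   .   .   .   .
70   .   .   .   .   .   .   .   .   .   .   .   . 104 109 113 115 119 117 117 114 109   .   .   .   .   .   .   .   .   .   .   .   .   .   .   .   .   .
71   .   .   .   .   .   .   .   .   .   .   .   .   .   .   .   .   .   .   .   .   .   .   .   .   .   .   .   .   .   .   .   .   .   .   .   .   .   .
[0.59915766 0.09167966 0.21367836]
```

Emit:
drive_tool(steps=[{"x": -0.0141, "y": -0.0504, "z": 0, "roll": 0, "claw": 45}, {"x": -0.0141, "y": -0.0504, "z": 0, "roll": 0, "claw": 45}, {"x": -0.0141, "y": -0.0504, "z": 0, "roll": 0, "claw": 45}, {"x": -0.0141, "y": -0.0504, "z": 0, "roll": 0, "claw": 45}, {"x": -0.0141, "y": -0.0504, "z": 0, "roll": 0, "claw": 45}, {"x": -0.0141, "y": -0.0504, "z": -0.02, "roll": 0, "claw": 45}, {"x": -0.014, "y": -0.0503, "z": -0.03, "roll": 0, "claw": 45}, {"x": -0.0139, "y": -0.0503, "z": -0.03, "roll": 0, "claw": 45}, {"x": 0, "y": 0, "z": -0.03, "roll": 0, "claw": 45}, {"x": 0, "y": 0, "z": 0, "roll": 0, "claw": 45}, {"x": 0, "y": 0, "z": 0, "roll": 0, "claw": 45}])

```text
clock: 27.32
tcp_pos: [0.4868, -0.311, 0.1045]
orientation: [0.768, -0.641, 0.0, -0.0]
contact_force: [-0.5, 0.2, 0.6]
width: 0.82
```

Emit:
drive_tool(steps=[{"x": 0, "y": 0, "z": -0.03, "roll": 0, "claw": 45}, {"x": 0, "y": 0, "z": -0.025, "roll": 0, "claw": 45}, {"x": 0, "y": 0, "z": -0.0105, "roll": 0, "claw": 45}, {"x": 0, "y": 0, "z": 0, "roll": 0, "claw": 45}, {"x": 0, "y": 0, "z": 0, "roll": 0, "claw": 255}, {"x": 0, "y": 0, "z": 0, "roll": 0, "claw": 255}, {"x": 0, "y": 0, "z": 0, "roll": 0, "claw": 255}, {"x": 0, "y": 0, "z": 0, "roll": 0, "claw": 255}, {"x": 0, "y": 0, "z": 0, "roll": 0, "claw": 255}], newtons=25)

```text
clock: 28.45
tcp_pos: [0.4872, -0.3117, 0.0401]
orientation: [0.768, -0.641, 0.001, -0.0]
contact_force: [-0.2, 0.5, 7.7]
width: 0.61
```

Emit:
drive_tool(steps=[{"x": 0, "y": 0, "z": 0.02, "roll": 0, "claw": 255}, {"x": 0, "y": 0, "z": 0.05, "roll": 0, "claw": 255}, {"x": 0, "y": 0, "z": 0.05, "roll": 0, "claw": 255}, {"x": 0, "y": 0, "z": 0.04, "roll": 0, "claw": 255}, {"x": 0.0156, "y": 0.0506, "z": 0, "roll": 0, "claw": 255}, {"x": 0.0156, "y": 0.0506, "z": 0, "roll": 0, "claw": 255}, {"x": 0.0156, "y": 0.0506, "z": 0, "roll": 0, "claw": 255}, {"x": 0.0156, "y": 0.0506, "z": 0, "roll": 0, "claw": 255}, {"x": 0.0156, "y": 0.0506, "z": 0, "roll": 0, "claw": 255}, {"x": 0.0156, "y": 0.0506, "z": 0, "roll": 0, "claw": 255}, {"x": 0.0156, "y": 0.0506, "z": 0, "roll": 0, "claw": 255}, {"x": 0.0156, "y": 0.0506, "z": 0, "roll": 0, "claw": 255}, {"x": 0, "y": 0, "z": 0, "roll": 0, "claw": 255}, {"x": 0, "y": 0, "z": -0.014, "roll": 0, "claw": 255}, {"x": 0, "y": 0, "z": 0, "roll": 0, "claw": 255}, {"x": 0, "y": 0, "z": 0, "roll": 0, "claw": 255}])

```text
clock: 30.45
tcp_pos: [0.6112, 0.0926, 0.1846]
orientation: [0.767, -0.641, -0.0, 0.0]
contact_force: [0.7, -0.7, -0.3]
width: 0.608
```

Emit:
drive_tool(steps=[{"x": 0.0007, "y": 0.0004, "z": -0.005, "roll": 0, "claw": 255}, {"x": 0, "y": 0, "z": -0.003, "roll": 0, "claw": 255}, {"x": 0, "y": 0, "z": -0.002, "roll": 0, "claw": 255}, {"x": 0, "y": 0, "z": -0.001, "roll": 0, "claw": 255}, {"x": 0, "y": 0, "z": 0, "roll": 0, "claw": 255}])

```text
clock: 31.08
tcp_pos: [0.6122, 0.0938, 0.1745]
orientation: [0.768, -0.641, 0.0, -0.0]
contact_force: [-3.2, -1.9, 7.1]
width: 0.611
```

Emit:
drive_tool(steps=[{"x": -0.0031, "y": -0.0007, "z": -0.0016, "roll": 0, "claw": 255}, {"x": -0.0031, "y": -0.0007, "z": -0.0016, "roll": 0, "claw": 255}, {"x": -0.0031, "y": -0.0006, "z": -0.0017, "roll": 0, "claw": 255}, {"x": -0.0031, "y": -0.0006, "z": -0.0017, "roll": 0, "claw": 255}, {"x": -0.0025, "y": -0.0005, "z": -0.0024, "roll": 0, "claw": 255}, {"x": -0.0025, "y": -0.0005, "z": -0.0024, "roll": 0, "claw": 255}, {"x": -0.0025, "y": -0.0005, "z": -0.0024, "roll": 0, "claw": 255}, {"x": -0.0025, "y": -0.0005, "z": -0.0024, "roll": 0, "claw": 255}, {"x": 0, "y": 0, "z": 0, "roll": 0, "claw": 255}])

```text
clock: 32.2
tcp_pos: [0.5895, 0.0892, 0.1574]
orientation: [0.768, -0.641, 0.0, -0.0]
contact_force: [-1.2, -1.8, 4.6]
width: 0.608
```

```bash
python3 - <<'E'
from h import *
a=optics.capture("side")[80:200,290:390];cv2.imwrite("pics/s11.png",a)
asc(a,range(28,72,2),range(26,68))
E
```

```text
28   .   .   .   .   .   .   .   .   .   .   .   .   .   .  64  49  44  53  53  56  54  47  44  46  50  53  59  57  52  53   .   .   .   .   .   .   .   . 152 154 154 153
30   .   .   .   .   .   .   .   .   .   .   .   .   .   .   .  84  58  52  53  48  54  48  45  47  46  46  46  45  45  57   .   .   .   .   .   .   .   . 151 152 152 153
32   .   .   .   .   .   .   .   .   .   .   .   .   .   . 100  74  53  42  44  49  49  48  54  60  72  69  53  49  45  59   .   .   .   .   .   .   . 145 151 152 155 155
34   .   .   .   .   .   .   .   .   .   .   .   .   .   .   .  63  48  47  45  46  50  48  70  98 105   .  66  49  46  72   .   .   .   .   .   .   . 147 152 153 152 154
36   .   .   .   .   .   .   .   .   .   .   .   .   .   . 119  84  87  94  79  58  48  50  53  66  66  64  60  57  58   .   .   .   .   .   .   .   .   .   .   .   .   .
38   .   .   .   .   .   .   .   .   .   .   .   .   . 174 157 144 138 130 103  70  54  46  47  52  51  54  55  56  72   .   .   .   .   .   .   .   .   .   .   .   .   .
40   .   .   .   .   .   .   .   .   .   .   . 187 177 165 156 147 144 137
[... 1961 characters left out ...]
   .   .   .   .
64   .   .   .   .   .   .   .   .   .  75  64  82 118 140 145 146 147 147 149 148 149 147 146 149 150 149 148 145 141 142 142 140 138 128   .   .   .   .   .   .   .   .
66   .   .   .   .   .   .   .   .   .   .   .   .  95 115 127 129 131 131 133 137 140 140 139 138 139 139 139 140 140 136 131 123   .   .   .   .   .   .   .   .   .   .
68   .   .   .   .   .   .   .   .   .   .   .   .   .   .   . 113 119 122 124 127 128 130 131 134 133 131 128 122 115   .   .   .   .   .   .   .   .   .   .   .   .   .
70   .   .   .   .   .   .   .   .   .   .   .   .   .   .   .   . 103 111 113 115 119 120 116 114 110   .   .   .   .   .   .   .   .   .   .   .   .   .   .   .   .   .
```

Emit:
drive_tool(steps=[{"x": -0.0007, "y": -0.0001, "z": 0.0013, "roll": 0, "claw": 255}, {"x": -0.0033, "y": -0.0006, "z": -0.002, "roll": 0, "claw": 255}, {"x": -0.0033, "y": -0.0006, "z": -0.002, "roll": 0, "claw": 255}, {"x": -0.0033, "y": -0.0006, "z": -0.0019, "roll": 0, "claw": 255}, {"x": -0.0033, "y": -0.0006, "z": -0.0019, "roll": 0, "claw": 255}, {"x": 0, "y": 0, "z": 0, "roll": 0, "claw": 255}, {"x": 0.0007, "y": 0.0001, "z": -0.0013, "roll": 0, "claw": 255}, {"x": 0.001, "y": 0.0002, "z": -0.0017, "roll": 0, "claw": 255}, {"x": 0, "y": 0, "z": 0, "roll": 0, "claw": 255}])

```text
clock: 33.38
tcp_pos: [0.5775, 0.087, 0.1476]
orientation: [0.768, -0.641, -0.0, 0.0]
contact_force: [-0.2, -0.1, -0.2]
width: 0.608
```

Emit:
drive_tool(steps=[{"x": 0.001, "y": 0.0002, "z": -0.0017, "roll": 0, "claw": 255}, {"x": 0.001, "y": 0.0002, "z": -0.0017, "roll": 0, "claw": 255}, {"x": 0.001, "y": 0.0002, "z": -0.0017, "roll": 0, "claw": 255}, {"x": 0, "y": 0, "z": 0, "roll": 0, "claw": 255}])

```text
clock: 33.88
tcp_pos: [0.5805, 0.0877, 0.1425]
orientation: [0.768, -0.641, -0.0, 0.0]
contact_force: [-0.3, 0.1, -0.6]
width: 0.611
```

Emit:
drive_tool(steps=[{"x": 0.0015, "y": 0.0003, "z": -0.0026, "roll": 0, "claw": 255}, {"x": 0.0015, "y": 0.0003, "z": -0.0026, "roll": 0, "claw": 255}, {"x": 0.0015, "y": 0.0003, "z": -0.0026, "roll": 0, "claw": 255}, {"x": 0.0015, "y": 0.0003, "z": -0.0026, "roll": 0, "claw": 255}, {"x": 0, "y": 0, "z": 0, "roll": 0, "claw": 255}])

```text
clock: 34.5
tcp_pos: [0.5866, 0.0889, 0.1321]
orientation: [0.768, -0.641, 0.0, -0.0]
contact_force: [0.8, 0.3, -1.1]
width: 0.612
```

Emit:
drive_tool(steps=[{"x": 0.0012, "y": 0.0002, "z": -0.0022, "roll": 0, "claw": 255}, {"x": 0.0012, "y": 0.0002, "z": -0.0022, "roll": 0, "claw": 255}])

```text
clock: 34.75
tcp_pos: [0.5891, 0.0893, 0.128]
orientation: [0.768, -0.641, 0.0, -0.0]
contact_force: [1.6, 0.1, 1.1]
width: 0.607
```

Emit:
drive_tool(steps=[{"x": 0.0015, "y": 0.0003, "z": -0.0026, "roll": 0, "claw": 255}])

```text
clock: 34.88
tcp_pos: [0.5906, 0.0896, 0.1254]
orientation: [0.768, -0.641, 0.0, -0.0]
contact_force: [2.4, 0.3, 1.7]
width: 0.608
```

Emit:
drive_tool(steps=[{"x": 0, "y": 0, "z": 0, "roll": 0, "claw": 50}, {"x": 0, "y": 0, "z": 0, "roll": 0, "claw": 50}, {"x": 0, "y": 0, "z": 0.03, "roll": 0, "claw": 50}, {"x": -0.008, "y": -0.0014, "z": 0.015, "roll": 0, "claw": 122}, {"x": 0, "y": 0, "z": 0, "roll": 0, "claw": 122}, {"x": 0, "y": 0, "z": -0.008, "roll": 0, "claw": 122}, {"x": 0, "y": 0, "z": -0.004, "roll": 0, "claw": 122}, {"x": 0, "y": 0, "z": 0, "roll": 0, "claw": 122}])

```text
clock: 35.88
tcp_pos: [0.582, 0.0881, 0.157]
orientation: [0.768, -0.641, -0.001, 0.001]
contact_force: [-0.6, -0.8, 0.0]
width: 0.523
```

```bash
python3 - <<'E'
from h import *
a=optics.capture("side")[80:200,290:390];cv2.imwrite("pics/s12.png",a)
asc(a,range(32,72,2),range(26,68))
E
```

```text
32   .   .   .   .   .   .   .   .   .   .   .   . 100  76  52  47  50  50  48  49  65  74  66  49  44  45  60   .   .   .   .   .   .   .   .   .   . 146 151 152 153 156
34   .   .   .   .   .   .   .   .   .   .   .   .  99  53  43  46  47  50  56   .   .   .   .  71  48  52  76   .   .   .   .   .   .   .   .   .   . 147 151 153 154 154
36   .   .   .   .   .   .   .   .   .   .   .   .  98  56  44  49  49  52  47  56  69  72  65  57  59  58   .   .   .   .   .   .   .   .   .   .   .   .   .   .   .   .
38   .   .   .   .   .   .   .   .   .   .   .   .   .  53  46  53  57  56  47  47  52  49  53  57  65   .   .   .   .   .   .   .   .   .   .   .   .   .   .   .   .   .
40   .   .   .   .   .   .   .   .   .   .   .   .  90  58  66  93 109  91  60  43  45  50  76 119   .   .   .   .   .   .   .   .   .   .   .   .   .   .   .   .   .   .
42   .   .   .   .   .   .   .   .   .   .   .   .  92  56  69 105 119  96  62  52  49  58  99 148   .   .   .   .   .   .   .   .   .   .   .   .   .   .   .   .   .   .
44   .   .   .   .   .   .   .   .   .   .   .   .   .   . 110 124 121  97
[... 1619 characters left out ...]
   .   .   .   .
64   .   .   .   .   .   .   .   .   .  74  67  82 119 140 142 133 122 124 126 127 131 133 137 141 147 148 149 147 142 143 141 141 136 130   .   .   .   .   .   .   .   .
66   .   .   .   .   .   .   .   .   .   .   .   .  96 114 127 135 133 136 136 135 139 142 141 138 138 138 140 140 138 137 132 122   .   .   .   .   .   .   .   .   .   .
68   .   .   .   .   .   .   .   .   .   .   .   .   .   .   . 117 123 127 127 128 128 131 133 133 134 137 139 128 119   .   .   .   .   .   .   .   .   .   .   .   .   .
70   .   .   .   .   .   .   .   .   .   .   .   .   .   .   .   . 101 110 114 117 119 118 117 116 111   .   .   .   .   .   .   .   .   .   .   .   .   .   .   .   .   .
```

Emit:
drive_tool(steps=[{"x": 0.0015, "y": 0.0002, "z": -0.0026, "roll": 0, "claw": 122}, {"x": 0.0015, "y": 0.0003, "z": -0.0026, "roll": 0, "claw": 122}, {"x": 0.0015, "y": 0.0003, "z": -0.0026, "roll": 0, "claw": 122}, {"x": 0.0015, "y": 0.0003, "z": -0.0026, "roll": 0, "claw": 122}])

```text
clock: 36.42
tcp_pos: [0.5885, 0.0893, 0.1477]
orientation: [0.768, -0.641, -0.0, -0.0]
contact_force: [-0.1, 0.5, 0.4]
width: 0.522
```

Emit:
drive_tool(steps=[{"x": 0.001, "y": 0.0002, "z": -0.0018, "roll": 0, "claw": 122}, {"x": 0.001, "y": 0.0002, "z": -0.0018, "roll": 0, "claw": 122}, {"x": 0.001, "y": 0.0002, "z": -0.0018, "roll": 0, "claw": 122}])

```text
clock: 36.8
tcp_pos: [0.5914, 0.0899, 0.1425]
orientation: [0.768, -0.641, 0.0, -0.0]
contact_force: [-0.7, 0.9, 1.2]
width: 0.526
```

Emit:
drive_tool(steps=[{"x": 0.001, "y": 0.0002, "z": -0.0018, "roll": 0, "claw": 122}, {"x": 0.001, "y": 0.0002, "z": -0.0018, "roll": 0, "claw": 122}, {"x": 0.001, "y": 0.0002, "z": -0.0018, "roll": 0, "claw": 122}])

```text
clock: 37.17
tcp_pos: [0.5944, 0.0905, 0.137]
orientation: [0.768, -0.641, 0.0, -0.0]
contact_force: [-0.2, 1.1, 1.0]
width: 0.52
```

Emit:
drive_tool(steps=[{"x": 0.001, "y": 0.0002, "z": -0.0018, "roll": 0, "claw": 122}, {"x": 0.001, "y": 0.0002, "z": -0.0018, "roll": 0, "claw": 122}])

```text
clock: 37.42
tcp_pos: [0.5965, 0.0909, 0.1334]
orientation: [0.768, -0.641, 0.0, -0.0]
contact_force: [-0.5, -0.1, 1.9]
width: 0.521
```

```bash
python3 - <<'E'
from h import *
a=optics.capture("side")[80:200,290:390];cv2.imwrite("pics/s13.png",a)
asc(a,range(38,72,2),range(30,68))
E
```

```text
38   .   .   .   .   .   .   .   .   .   .   .   .   .  79  55  49  52  56  47  46  48  43  53  47  53  48  47  59   .   .   .   .   .   .   .   .   .   .
40   .   .   .   .   .   .   .   .   .   .   .   .   . 103  61  47  43  51  49  45  45  51  58  52  48  47  48  74   .   .   .   .   .   .   .   .   .   .
42   .   .   .   .   .   .   .   .   .   .   .   .   .  90  53  43  48  50  49  48  73   .   .   .  54  49  48   .   .   .   .   .   .   .   .   .   .   .
44   .   .   .   .   .   .   .   .   .   .   .   .   .  84  52  45  49  52  48  45  51  64  67  61  56  52  62   .   .   .   .   .   .   .   .   .   .   .
46   .   .   .   .   .   .   .   .   .   .   .   .   .  81  49  44  50  55  51  54  50  50  55  54  56  61   .   .   .   .   .   .   .   .   .   .   .   .
48   .   .   .   .   .   .   .   .   .   .   .   .   .  78  48  62  94 106  87  57  44  45  49  83   .   .   .   .   .   .   .   .   .   .   .   .   .   .
50   .   .   .   .   .   .   .   .   .   .   .   .   .  82  60  80 111 120  94  61  54  51  64 107 149 171   .   .   .   .   .   .   .   .   .   .   .   .
52   .   .   . 
[... 834 characters left out ...]
 144 139 139 142 147 153 154 154 150 147 145 142 134 122   .   .   .   .   .   .
64   .   .   .   .   .  77  66  80 113 136 142 134 126 126 129 131 131 135 139 142 147 149 150 147 143 144 142 141 137 128   .   .   .   .   .   .   .   .
66   .   .   .   .   .   .   .   .  95 113 127 133 134 135 136 137 141 147 149 143 138 138 140 141 138 138 134 123   .   .   .   .   .   .   .   .   .   .
68   .   .   .   .   .   .   .   .   .   .   . 116 122 129 129 129 131 132 132 128 135 138 139 127 119   .   .   .   .   .   .   .   .   .   .   .   .   .
70   .   .   .   .   .   .   .   .   .   .   .   . 104 110 113 117 117 119 116 117 111   .   .   .   .   .   .   .   .   .   .   .   .   .   .   .   .   .
```

Emit:
drive_tool(steps=[{"x": 0.0007, "y": 0.0001, "z": -0.0013, "roll": 0, "claw": 122}, {"x": 0.0007, "y": 0.0001, "z": -0.0013, "roll": 0, "claw": 122}])

```text
clock: 37.72
tcp_pos: [0.5978, 0.0911, 0.1309]
orientation: [0.768, -0.641, 0.0, -0.0]
contact_force: [0.3, -0.7, 0.9]
width: 0.524
```

Emit:
drive_tool(steps=[{"x": 0.0007, "y": 0.0001, "z": -0.0013, "roll": 0, "claw": 122}, {"x": 0.0003, "y": 0.0001, "z": -0.0006, "roll": 0, "claw": 122}])

```text
clock: 37.98
tcp_pos: [0.5988, 0.0913, 0.1289]
orientation: [0.768, -0.641, -0.0, 0.0]
contact_force: [-0.8, 0.0, 1.5]
width: 0.522
```

Emit:
drive_tool(steps=[{"x": 0.0005, "y": 0.0001, "z": -0.0009, "roll": 0, "claw": 122}, {"x": 0.0003, "y": 0.0001, "z": -0.0006, "roll": 0, "claw": 122}])

```text
clock: 38.22
tcp_pos: [0.5995, 0.0914, 0.1278]
orientation: [0.768, -0.641, -0.0, 0.0]
contact_force: [-5.5, -0.2, 8.4]
width: 0.521
```

Contact is rising; a little further.

Emit:
drive_tool(steps=[{"x": 0.0003, "y": 0.0001, "z": -0.0006, "roll": 0, "claw": 122}, {"x": 0.0002, "y": 0, "z": -0.0004, "roll": 0, "claw": 122}, {"x": 0, "y": 0, "z": 0, "roll": 0, "claw": 122}])

```text
clock: 38.6
tcp_pos: [0.5997, 0.0915, 0.1275]
orientation: [0.768, -0.641, -0.0, 0.0]
contact_force: [-10.7, -1.0, 12.8]
width: 0.521
```

Emit:
drive_tool(steps=[{"x": -0.003, "y": -0.0005, "z": 0.02, "roll": 0, "claw": 122}, {"x": 0, "y": 0, "z": 0.05, "roll": 0, "claw": 122}, {"x": 0, "y": 0, "z": 0.03, "roll": 0, "claw": 122}, {"x": -0.02, "y": -0.05, "z": 0, "roll": 0, "claw": 122}, {"x": -0.02, "y": -0.05, "z": 0, "roll": 0, "claw": 122}, {"x": -0.02, "y": -0.05, "z": 0, "roll": 0, "claw": 122}, {"x": -0.02, "y": -0.05, "z": 0, "roll": 0, "claw": 122}, {"x": 0, "y": -0.05, "z": 0, "roll": 0, "claw": 122}, {"x": 0, "y": -0.05, "z": 0, "roll": 0, "claw": 122}, {"x": 0, "y": 0, "z": 0, "roll": 0, "claw": 122}])

```text
clock: 39.85
tcp_pos: [0.5166, -0.2117, 0.2271]
orientation: [0.766, -0.642, 0.0, 0.0]
contact_force: [0.9, 0.5, 0.7]
width: 0.516
```

```bash
python3 - <<'E'
from h import *
f=optics.capture("side");a=f[80:200,290:390];cv2.imwrite("pics/s14.png",a);t=optics.capture("top")
asc(cv2.imread("pics/s10.png"),range(48,60),range(40,66));print();asc(a,range(46,60),range(40,66))
cv2.imwrite("pics/g14.png",np.vstack([np.hstack([cv2.resize(a[30:90,20:80],(400,400),interpolation=2),cv2.resize(t[150:210,180:240],(400,400),interpolation=2)]),cv2.resize(t[100:350,100:500],(800,500))[:200]]))
E
```

```text
48   .   .   .   .   .   .   .   .   .   .   .   .   .   .   .   .   .   .   .   .   .   .   .   .   .   .
49   .   .   .   .   .   .   .   .   .   .   .   .   .   .   .   .   .   .   .   .   .   .   .   .   .   .
50   .   .   .   .   .   .   .   .   .   .   .   .   . 188 184   .   .   .   .   .   .   .   .   .   .   .
51   .   .   .   .   .   .   .   .   .   . 190 187 183 180 173 164 162 167 177   .   .   .   .   .   .   .
52   .   .   .   .   .   .   .   . 187 185 180 172 164 159 152 144 141 148 160 173   .   .   .   .   .   .
53   .   .   .   .   .   . 188 184 174 167 156 150 145 140 133 130 128 129 143 153 154   .   .   .   .   .
54   .   .   .   . 191 186 178 168 156 148 141 135 135 134 132 129 122 123 131 138 134   .   .   .   .   .
55   .   .   . 189 185 174 162 150 144 141 137 136 133 135 133 129 125 125 133 141 132 110   .   .   .   .
56   . 179 186 183 172 158 149 144 143 140 137 136 134 135 134 131 128 129 141 146 139 118   .   .   .   .
57 154 169 176 168 155 150 146 142 142 142 140 138 136 133 134 136 141 142 149 150 145 128 106   .   .   .
58 146 165 164 154 149 146 145
[... 982 characters left out ...]
70 161 159 162 166 174 179 178 176 170   .   .   .   .   .
54   .   .   .   . 196 197 193 187 179 170 158 150 143 142 142 147 161 175 177 166 150   .   .   .   .   .
55   .   .   . 197 197 192 182 170 160 152 144 138 135 134 133 133 146 169 178 169 147 119   .   .   .   .
56   .   . 191 197 192 180 167 155 149 145 141 139 136 135 132 133 147 170 182 177 152 123   .   .   .   .
57 156 169 185 189 179 165 152 148 147 142 141 139 135 132 134 142 158 177 184 176 154 132 111   .   .   .
58 149 171 180 175 163 153 149 147 145 144 143 142 140 138 143 156 174 182 176 165 152 140 125   .   .   .
59 171 183 177 163 156 149 148 147 146 146 145 143 141 145 156 172 183 181 169 154 149 144 136   .   .   .
```

View pics/g14.png

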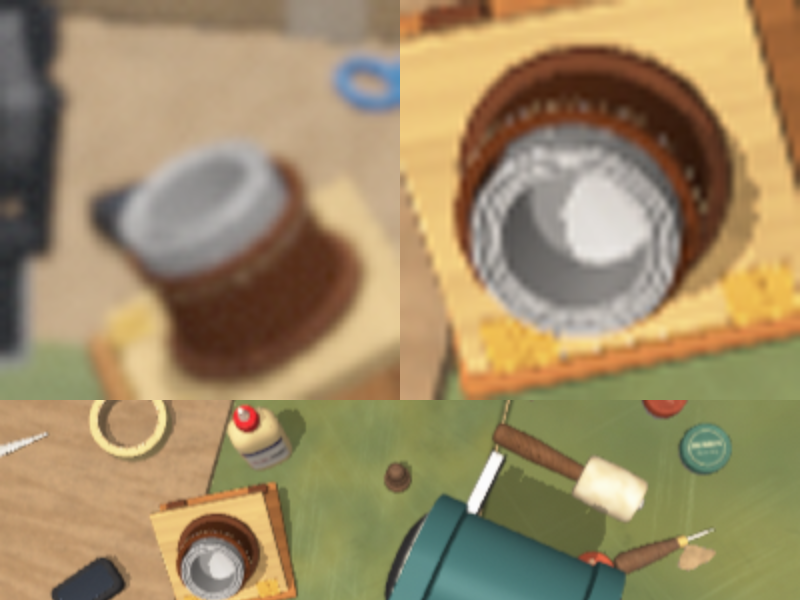

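```bash
python3 -c "
from station import job,env
print(env.get_obs()['clock']); print(job.job_done())"
```

```text
39.95
the job is handed in; nothing more can be done
None
```

I fitted the three cups in the case in the order asked: large, then medium in it, then small innermost, mouths up. I handed the job in at 39.95 s.

To match the case's lean, I tipped each cup in the fingers against the high edge of the rim it was entering, then lowered it along the case axis. The large cup slid home when released. I pressed the medium and small cups down on their rims with the fingertips.

**Last checks**
- **Side and top pictures:** the cups look concentric and the rims level. The outline in the side picture matches the one from when only the large cup was in, within about 1 px (roughly 2–3 mm).
- **Small cup:** the last press met a firm stop, holding about 16 N along the axis with almost no movement. That is above the tongues' 5–10 N.
- **Robot:** the arm was clear of everything at hand-in. I never worked near the spool, wax cake or tin, but I did not measure them again at the end.

**What disagreed or went less well**
- **Force peaks:** two contacts briefly reached about 53 N at the wrist. One was the fingers stopping, probably on the large cup's rim, while I held the medium cup. The other was the end of the medium cup's press. An earlier contact, the large cup on the case rim, reached about 41 N. All are well under the 120 N wrist limit, and I take them to be finger or cup contacts, not the arm or gripper body (40 N limit). They were firmer than I wanted.
- **Tongues:** I never saw the expected 5–10 N as the cups passed them. The readings in between were only 1–3 N.
- **Camera height:** the rim position from the cameras was about 3 mm off from what contact showed, so I went by contact.

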